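Box the pellet die and hold the strap tensioner back

TASK

Pack the pellet die's body and its plunger upright into the open box on the strapping jig, beside the ring that already lies in it, and let go of them. Then push the jig's sprung tensioner arm back past its ratchet click and a further centimetre or two, clear of the pawl's catch, and finish with the gripper still holding it there, so that I can slip the strap on. Leave the other things on the bench where they are.

Things in the scene. Friction and masses are not known exactly. Their poses are not given: they have to be found in the camera images.
- jig: strapping jig fixed to the bench: grey base plate 170 x 300 x 8 mm with an open dark grey box on its -y half and the sprung tensioner arm on its +y half. Origin on the bench, mid-depth of the plate, 10 mm towards -y from its middle; z up, x points away from the robot (jig yaw up to 0.2 rad either way), y along the plate to the robot's left.
- box_floor (a point): centre of the box's inner floor, 11 mm above the bench; axes as the jig's. The inside measures 58 mm along x and 126 mm along y; walls 3 mm thick, their rim 21 mm above this floor (32 mm above the bench). There are no dividers. The ring lies at the box's +y end and leaves about 82 x 58 mm for body and plunger.
- die_ring: flat steel ring, 40 mm across, 12 mm high, hole 15 mm, lying loose in the +y end of the box (its centre about 41 mm from the box's centre). It is to stay in the box. Origin at the centre of its underside.
- die_body: body of the pellet die, an upright steel cylinder, 50 mm across, 40 mm high, about 0.4 kg, standing loose on the bench to the right of the jig. Origin at the centre of its underside, z its axis.
- die_plunger: plunger of the pellet die, a slim steel pin standing upright with its wider head on top: head 21 mm across, whole 53 mm high (it touches things like a shape wrapped round stem and head); loose on the bench to the right of the jig. Origin at the centre of its underside, z its axis.
- pivot (a point): point on the tensioner arm's vertical pivot axis, at the top of the base plate, 8 mm above the bench; axes as the jig's.
- roller_top (a point): centre of the top of the upright black idler roller on the free end of the tensioner arm: cylinder 22 mm across, 100 mm from the pivot axis, top 83 mm above the bench, bare down to 28 mm; push or grip it. Below 28 mm: idler block 30 mm square, arm 20 mm wide. Axes turn with the arm: y from pivot to roller, -x is the side to push on.
- tensioner (a joint): arm angle in rad: 0 at rest (arm along the jig's +y, turned 0.4 towards the robot), 0.4 along the jig's y; grows as the roller is pushed away from the robot; hard stop 0.80. Sprung back to 0: 4 N at the roller at rest, 8 N at the stop, 2 N more in motion. From 0.06 the pawl rides up a tooth; at about 0.43 it drops behind it (click); a released arm then stays caught at 0.42.
- pawl (a joint): travel of the pawl slider in m, along the jig's +x, beyond the pivot: 0 when it is fully in, up to about 0.006 while it rides on the tooth; it snaps back to 0 at the click. Dark steel slide with a small black knob; need not be touched.
- vial: bystander: glass sample vial with screw cap, 22 mm across, 47 mm high; origin at the centre of its underside
- ptfe_tape: bystander: roll of thread tape lying flat, 50 mm across, 16 mm high; origin at the centre of its underside
- mortar: bystander: small agate mortar, 66 mm across, 21 mm high; origin at the centre of its underside
- flask: bystander: conical flask with stopper, 69 mm across, 109 mm high; origin at the centre of its underside
There are look-alikes about, which are no part of the job. There is more than one size of the die_body; the one meant has the size given above.

How it is judged:
On the way, in this order (a step that is already met when the one before it is completed fails the run):
1. die body and plunger stand upright on the floor of the box beside the ring, let go, and the tensioner arm has not been pushed yet (x of die_body in the frame of box_floor between -0.007 and 0.007 m and y of die_body in the frame of box_floor between -0.041 and 0.041 m and z of die_body in the frame of box_floor between -0.004 and 0.004 m and angle between each of die_body, die_plunger, die_ring's own z axis and vertical below 0.12 rad and x of die_plunger in the frame of box_floor between -0.0255 and 0.0255 m and y of die_plunger in the frame of box_floor between -0.0595 and 0.0595 m and z of die_plunger in the frame of box_floor between -0.004 and 0.004 m and x of die_ring in the frame of box_floor between -0.012 and 0.012 m and y of die_ring in the frame of box_floor between -0.046 and 0.046 m and z of die_ring in the frame of box_floor between -0.004 and 0.004 m and contact force between the fingers and die_body below 0.3 N and contact force between the fingers and die_plunger below 0.3 N and value of joint tensioner below 0.25 rad), for 0.2 s.
2. the tensioner arm is pushed past the click: the pawl has dropped in behind the tooth (value of joint tensioner above 0.48 rad and value of joint pawl below 0.002 m), for 0.1 s.
At the end, for the whole second after the job is handed in: Die body, plunger and ring rest on the box floor (height within 4 mm, upright within 0.12 rad), inside its walls and not touched by the fingers; the arm is held still beyond 0.49 rad, clear of the pawl's catch, pawl dropped in (under 2 mm), the fingers pressing on the arm with over 1.5 N (x of die_body in the frame of box_floor between -0.007 and 0.007 m and y of die_body in the frame of box_floor between -0.041 and 0.041 m and z of die_body in the frame of box_floor between -0.004 and 0.004 m and angle between each of die_body, die_plunger, die_ring's own z axis and vertical below 0.12 rad and x of die_plunger in the frame of box_floor between -0.0255 and 0.0255 m and y of die_plunger in the frame of box_floor between -0.0595 and 0.0595 m and z of die_plunger in the frame of box_floor between -0.004 and 0.004 m and x of die_ring in the frame of box_floor between -0.012 and 0.012 m and y of die_ring in the frame of box_floor between -0.046 and 0.046 m and z of die_ring in the frame of box_floor between -0.004 and 0.004 m and contact force between the fingers and die_body below 0.3 N and contact force between the fingers and die_plunger below 0.3 N and value of joint tensioner above 0.49 rad and value of joint pawl below 0.002 m and velocity of joint tensioner between -0.1 and 0.1 rad/s and contact force between the fingers and tensioner above 1.5 N); the arm keeps its last pose, push and grip.
It fails at once if a bystander (vial, thread tape, mortar, flask) is shifted by more than 25 mm or tipped (distance of any of vial, ptfe_tape, mortar, flask from where it was at the start of the episode above 0.025 m or angle between any of vial, ptfe_tape, mortar, flask's own z axis and vertical above 0.5 rad).
It also fails if it takes over 48 s, if anything falls off the work surface, if the arm or the gripper's body presses on something with over 40 N, if the wrist force passes 120 N, or if a joint passes its speed limit or range.

ROBOT

A 6-joint arm with a two-finger parallel gripper is mounted at the origin on a cart in front of the work surface, level with it; the furniture and walls round the work are solid. World frame = base frame: x ahead of the robot, y to its left, z up, the work surface at z = 0. Lengths are in m, angles in rad, forces in N, time in s.
With the tool pointing down it reaches from about 0.375 to 0.975 m from the base axis. Payload 3.8 kg.
Tool frame: the origin (TCP) lies midway between the tips of the shut fingers; the grasp point (between the pads) lies 19 mm behind it; z points along the fingers, y is the line along which they close (so a half turn about z gives the same grasp; the last joint's range is limited). The gripper opens to 85 mm and grips with 20 to 120 N. Pads are 22 mm wide; open, the fingers measure 114 mm over their backs; the gripper's body (76 mm by 85 mm) begins 54 mm behind the grasp point. The pads swing forward as they close: fully open they stand 13 mm farther back than shut.
Start: joints at [-1.357, 0.264, 1.604, -0, 1.274, -0.037], TCP at [0.168, -0.654, 0.231] pointing down, gripper open.
Joint ranges: [-2.63, 2.63], [-0.94, 2.18], [0.31, 2.57], [-1.31, 4.45], [0, 2.66], [-2.55, 2.55]. Speed limits (rad/s): [2.57, 2.57, 3.14, 3.14, 3.14, 3.14].

INTERFACE

Orientations are given as a rotation vector (axis times angle).
In Python, from workcell import read_state, vision, ticket gives the robot as it stands. The module is installed in compiled form; this text tells all that it offers.
- The arm moves only by the tool jog_arm, never from a script. Its arguments are lists of equal length, an entry for each row: "turn": the turn, a rotation vector about the tool's x, y, z in rad, a list of three; "delta_pos": the shift along the tool's x, y, z in m, a list of three; "gripper": the finger opening in m, from 0 to 0.0854. In form: {"turn": [[rx, ry, rz], ...], "delta_pos": [[dx, dy, dz], ...], "gripper": [gripper, ...]}. A call has 1 to 20 rows; each row shifts and turns the commanded pose from where the row before left it, along the tool's axes as they then stand; what a row does not reach is not made up. A row lasts 1/12 s, in which the tool goes at most 41.7 mm and 7.16 degrees, less where a joint would pass 70% of its speed; a pose out of reach is approached as far as the arm can. A call with a gripper value outside its range is refused whole. The fingers move at their own pace and stop on an object; "grip_force" is the grip in N (left out, the last holds). Time passes only in rows, so rows that do not move let the fingers close. It gives the time, the measured TCP pose, the force, the opening and the grip force at its end, in the units of the state.
- read_state(): the state, without advancing time (a new reading comes with each control period).
- vision.read_camera(name): name is "side" or "top"; returns the picture (384x512x3 uint8, red, green, blue); there is no depth.
- vision.calibration(name): a dict with "vfov" (degrees; the focal length in pixels is half the picture's height over the tangent of half this angle, whatever the lens; pixels are square), "cx", "cy" (the principal point, pixels), "R" (3x3) and "t" (3): a world point X has camera coordinates R X + t. Camera axes: x right, y down, z forward; pixel columns grow to the right and rows downward; lengths in m; the calibration is good to about 2 mm. A picture is of the moment at which its call begins. calibration takes no time and is no camera call.
- ticket.finish_job(): hands the job in; it is judged then, once.
The state is a dict: "time": time; "q": joint angles; "joint_vel": joint speeds; "joint_torque": joint torques, N m; "tool_pos": TCP position; "tcp_rot": TCP orientation; "wrist_force": force on the tool from outside, world axes, zero at the start; "torque": the same for the moment, N m; "width": opening from 0.0 (shut) to 1.0 (fully open); "grip_force": force on a finger pad.
Only numpy, scipy, OpenCV 4.12 (cv2) and the standard library are available. Lean on these libraries where they do the work, as an engineer would, in place of code of your own. Each camera call takes 0.05 s, during which the arm holds its last target. There are 200 camera calls.

## Working session

There is one attempt and no reset: what is moved stays moved. The work goes in short steps, Python scripts to look and compute and a tool call to move; the robot and the scene stay as the last step left them, time stands still between calls to the robot, and variables do not carry over. Pictures are saved under pics/ and viewed, at most 10 in all, crops included, and the job is handed in when it is done.

Besides the shell and the picture viewer there is one more tool, called after "Request:" in YAML: its name, and indented under it one key for each argument. jog_arm: Moves the arm, as the interface text tells. Its arguments: {"type":"object","properties":{"turn":{"type":"array","items":{"type":"array","items":{"type":"number"}}},"delta_pos":{"type":"array","items":{"type":"array","items":{"type":"number"}}},"gripper":{"type":"array","items":{"type":"number"}},"grip_force":{"type":"number"}},"required":["turn","delta_pos","gripper"]}

```bash
mkdir -p pics
python3 - <<'E'
from workcell import read_state, vision
import cv2,json
s=read_state(); print({k:s[k] for k in('time','tool_pos','tcp_rot','width')})
for n in('side','top'):
    im=vision.read_camera(n); cv2.imwrite(f'pics/{n}0.png',im[:,:,::-1]); 
    c=vision.calibration(n); print(n,c)
a=cv2.imread('pics/top0.png');cv2.imwrite('pics/top0b.png',cv2.resize(a,(800,600),interpolation=cv2.INTER_CUBIC))
a=cv2.imread('pics/side0.png');cv2.imwrite('pics/side0b.png',cv2.resize(a,(800,600),interpolation=cv2.INTER_CUBIC))
E
```

```text
{'time': 0.0, 'tool_pos': array([ 0.16738277, -0.65317028,  0.22996673]), 'tcp_rot': array([-3.11472459e+00, -3.92646431e-01,  3.28651867e-04]), 'width': 0.9993289536139928}
side {'vfov': 43.97002848516851, 'cx': 253.09696154452524, 'cy': 193.08987361636068, 'R': array([[-0.90541084, -0.42439826,  0.01083228],
       [-0.21642371,  0.4394665 , -0.87179698],
       [ 0.36522869, -0.79167879, -0.48974758]]), 't': array([0.42725492, 0.26517732, 0.89453802])}
top {'vfov': 45.81928170236796, 'cx': 252.3012192317422, 'cy': 199.08312156683314, 'R': array([[ 3.30922823e-02, -9.99451909e-01,  8.84668955e-04],
       [-9.75959510e-01, -3.25052023e-02, -2.15514377e-01],
       [ 2.15425012e-01,  6.26846152e-03, -9.76500267e-01]]), 't': array([-0.18726522,  0.52600541,  1.10137973])}
```

View pics/top0b.png

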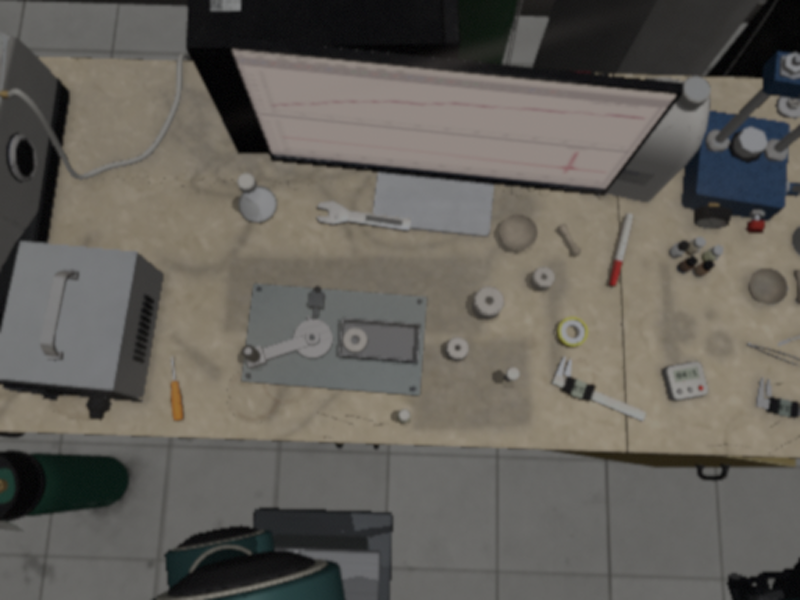

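View pics/side0b.png

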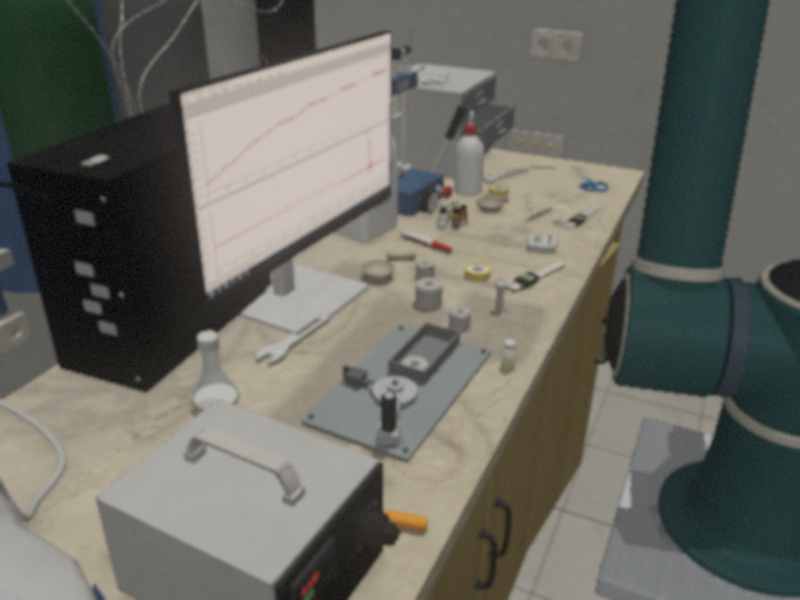

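The top view (800x600 scale) shows the jig plate at about (335,340), with the box at (378,341), the ring at (355,340), the arm pivot at (312,338) and the roller at (252,354). The candidate bodies are at (488,303), which is the largest, (457,349) and (543,278). The plunger is at (510,375), the vial at (402,416) and the tape at (571,332).

```bash
cat > h.py <<'E'
import numpy as np, cv2
from workcell import read_state, vision
def cal(n):
    c=vision.calibration(n); return c, 192/np.tan(np.radians(c['vfov']/2))
def ray(n,uv):
    c,f=cal(n); d=c['R'].T@np.array([(uv[0]-c['cx'])/f,(uv[1]-c['cy'])/f,1.]); return -c['R'].T@c['t'],d
def onz(n,uv,z):
    o,d=ray(n,uv); return o+d*(z-o[2])/d[2]
def proj(n,X):
    c,f=cal(n); p=c['R']@np.asarray(X,float)+c['t']; return np.array([c['cx']+f*p[0]/p[2],c['cy']+f*p[1]/p[2]])
def crop(src,x,y,w,h,k,out): cv2.imwrite(out,cv2.resize(src[y:y+h,x:x+w],None,fx=k,fy=k,interpolation=cv2.INTER_CUBIC))
E
python3 - <<'E'
from h import *
a=cv2.imread('pics/top0.png'); b=cv2.imread('pics/side0.png')
crop(a,150,170,200,110,4,'pics/topc.png')
s=1/1.5625
for nm,p,z in [('bigtop',(489,297),.04),('cand2',(457,344),.03),('cand3',(543,274),.03),('plunger',(512,373),.053),('vial',(402,414),.047),('roller',(250,352),.083),('pivot',(312,337),.03),('ring',(355,340),.023)]:
    print(nm,onz('top',np.array(p)*s,z).round(3))
for X in [(0.55,0,0),(0.65,-.1,0),(0.75,-.1,0.3)]: print(proj('top',X)/s,proj('side',X)/s)
E
```

```text
bigtop [ 0.565 -0.327  0.04 ]
cand2 [ 0.486 -0.275  0.03 ]
cand3 [ 0.611 -0.419  0.03 ]
plunger [ 0.437 -0.362  0.053]
vial [ 0.366 -0.188  0.047]
roller [0.453 0.055 0.083]
pivot [ 0.489 -0.035  0.03 ]
ring [ 0.488 -0.106  0.023]
[295.83821152 304.79872094] [347.4896351  400.84145064]
[356.56985597 250.92811721] [322.55936787 351.1284306 ]
[348.64595535 115.27504235] [256.31648241 164.90981727]
```

View pics/topc.png

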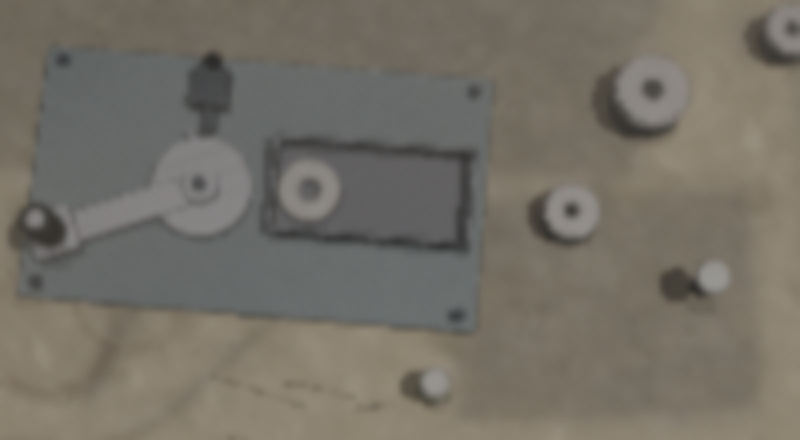

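The crop (4x, offset (150,170)) shows the body's top face at about (651,92) and about 74 px wide, or 48 mm, so it is the right one. The look-alike at (571,211) is about 37 mm. The plunger head is at (714,277), the ring at (309,190), the box corners at (270,140), (475,152), (466,248) and (264,233), the plate screws at (62,60), (474,92), (456,315) and (35,282), and the roller top at (37,219).

Run:
```python
from h import *
a=cv2.imread('pics/top0.png'); k=8
g=cv2.resize(a,None,fx=k,fy=k,interpolation=cv2.INTER_CUBIC); gr=cv2.cvtColor(g,cv2.COLOR_BGR2GRAY); hsv=cv2.cvtColor(g,cv2.COLOR_BGR2HSV)
def full(p): return (np.array(p)/4+[150,170])
def disc(p,r,z,thr=None):
    c=full(p)*k+ (k-1)/2; x,y=c.astype(int); R=int(r*k)
    w=gr[y-R:y+R,x-R:x+R]; t,m=cv2.threshold(cv2.GaussianBlur(w,(0,0),3),0,255,cv2.THRESH_OTSU)
    cs,_=cv2.findContours(m,cv2.RETR_EXTERNAL,cv2.CHAIN_APPROX_NONE); q=max(cs,key=cv2.contourArea)
    (u,v),(w1,w2),an=cv2.fitEllipse(q); uv=(np.array([u+x-R,v+y-R])-(k-1)/2)/k
    P=onz('top',uv,z); dist=(cal('top')[0]['R']@P+cal('top')[0]['t'])[2]
    return uv.round(2),P.round(4),'diam mm',(np.array([w1,w2])/k*dist/cal('top')[1]*1000).round(1)
for n,p,r,z in [('body',(651,92),13,.04),('c2',(571,211),10,.03),('plunger',(714,277),7,.053),('ring',(309,190),9,.023),('vial',(434,383),7,.047)]: print(n,*disc(p,r,z))
S=[onz('top',full(p),.008) for p in [(62,60),(474,92),(456,315),(35,282)]]
print('screws',np.round(S,4),'centre',np.mean(S,0).round(4))
v=(S[0]-S[1])+(S[3]-S[2]); print('yaw from y',np.arctan2(-v[0],v[1]), np.linalg.norm(S[0]-S[1]),np.linalg.norm(S[0]-S[3]))
x=(S[0]-S[3])+(S[1]-S[2]); print('yaw from x',np.arctan2(x[1],x[0]))
B=[onz('top',full(p),.032) for p in [(270,140),(475,152),(466,248),(264,233)]]
print('box',np.round(B,4),np.mean(B,0).round(4),np.linalg.norm(B[0]-B[1]),np.linalg.norm(B[0]-B[3]))
print('roller',onz('top',full((37,219)),.083),'pivot',onz('top',full((199,183)),.03))
# side view projections of body/plunger for check
b=cv2.imread('pics/side0.png'); sg=cv2.resize(b[150:290,200:345],None,fx=5,fy=5,interpolation=cv2.INTER_CUBIC)
def mark(X,col):
    p=(proj('side',X)-[200,150]+.5)*5; cv2.circle(sg,tuple(p.astype(int)),3,col,-1)
body=disc((651,92),13,.04)[1]; pl=disc((714,277),7,.053)[1]; rg=disc((309,190),9,.023)[1]
mark(body,(0,0,255)); mark(body*[1,1,0],(0,0,255)); mark(pl,(0,255,0)); mark(pl*[1,1,0],(0,255,0)); mark(rg,(255,0,255))
for q in B: mark(q,(255,255,0))
for q in S: mark(q,(0,255,255))
cv2.imwrite('pics/sidem.png',sg[:600,:])
```

```text
body [313.02 192.43] [ 0.5587 -0.3267  0.04  ] diam mm [74.2 81.1]
c2 [292.97 222.22] [ 0.4803 -0.2766  0.03  ] diam mm [56.5 61.5]
plunger [329.44 238.15] [ 0.4389 -0.3668  0.053 ] diam mm [33.2 43.5]
ring [226.93 216.79] [ 0.4901 -0.105   0.023 ] diam mm [38.6 38.9]
vial [258.56 265.35] [ 0.3656 -0.1908  0.047 ] diam mm [37.9 42.1]
screws [[ 0.5737  0.0644  0.008 ]
 [ 0.5609 -0.2121  0.008 ]
 [ 0.4117 -0.2042  0.008 ]
 [ 0.4241  0.0709  0.008 ]] centre [ 0.4926 -0.0702  0.008 ]
yaw from y -0.04570448659437311 0.2767534925557791 0.14975614608625973
yaw from x -0.04823121544906563
box [[ 0.5188 -0.0796  0.032 ]
 [ 0.5153 -0.213   0.032 ]
 [ 0.4523 -0.2088  0.032 ]
 [ 0.4577 -0.0788  0.032 ]] [ 0.486  -0.1451  0.032 ] 0.13344783670253163 0.06111567635570322
roller [0.45399083 0.05694819 0.083     ] pivot [ 0.48924711 -0.03489185  0.03      ]
```

View pics/sidem.png

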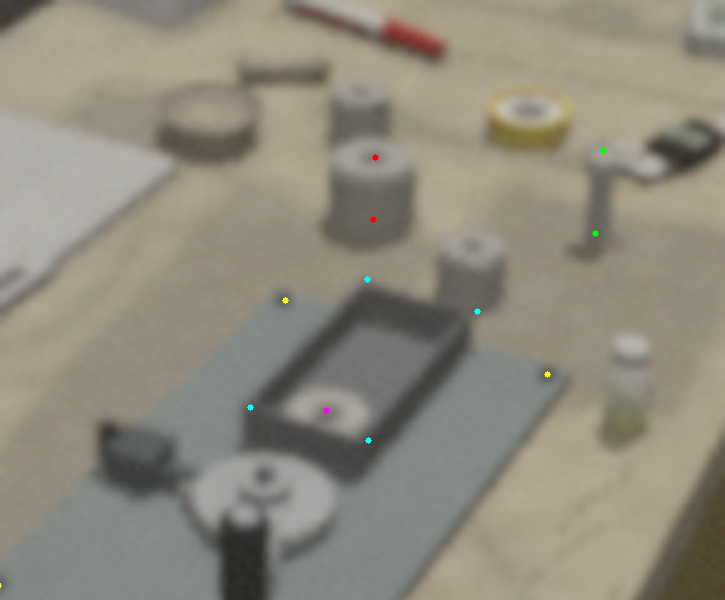

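The side view agrees with the top view. The body's axis (red) and the plunger's axis (green) lie within about 3 mm of what is seen, and the screws and ring coincide. The Otsu disc sizes were wrong because shadow got in, so I'll refine once with fixed thresholds.

Run:
```python
from h import *
a=cv2.imread('pics/top0.png'); k=8; f=cal('top')[1]; C=cal('top')[0]
gr=cv2.GaussianBlur(cv2.cvtColor(cv2.resize(a,None,fx=k,fy=k,interpolation=cv2.INTER_CUBIC),cv2.COLOR_BGR2GRAY),(0,0),3)
full=lambda p: np.array(p)/4+[150,170]
def disc(n,p,r,z,D):
    x,y=(full(p)*k).astype(int); R=int(r*k); w=gr[y-R:y+R,x-R:x+R]; best=None
    for t in range(90,240,3):
        m=((w>t)*255).astype('uint8')
        for q in cv2.findContours(m,cv2.RETR_EXTERNAL,cv2.CHAIN_APPROX_NONE)[0]:
            if cv2.contourArea(q)<200: continue
            h=cv2.convexHull(q); bx=cv2.boundingRect(q)
            if bx[0]<=0 or bx[1]<=0 or bx[0]+bx[2]>=2*R or bx[1]+bx[3]>=2*R: continue
            (u,v),(e1,e2),_=cv2.fitEllipse(h); uv=(np.array([u+x-R,v+y-R])-3.5)/k; P=onz('top',uv,z); d=(C['R']@P+C['t'])[2]
            dm=np.array([e1,e2])/k*d/f*1000; e=abs(dm-D).sum()
            if best is None or e<best[0]: best=(e,t,uv.round(2),P.round(4),dm.round(1))
    print(n,best)
disc('body',(651,92),14,.04,50); disc('c2',(571,211),11,.03,36); disc('plunger',(714,277),6,.053,21); disc('ring',(309,190),9,.023,40);disc('rollercap',(37,219),6,.083,15)
# box floor quad: gray floor vs dark walls; rows/cols minima of brightness along scan lines (4x crop coords)
g4=cv2.resize(a,None,fx=4,fy=4,interpolation=cv2.INTER_CUBIC)[680:1120,600:1400].mean(2)
for c in (360,400,440): print('col',c,g4[125:265,c-3:c+4].mean(1)[::4].astype(int))
for r in (180,200,220): print('row',r,g4[r-3:r+4,345:495].mean(0)[::4].astype(int))
```

```text
body (np.float64(14.41135708538986), 129, array([313.59, 191.67]), array([ 0.5608, -0.3282,  0.04  ]), array([41.1, 44.5]))
c2 (np.float64(4.867302571672049), 123, array([292.95, 221.75]), array([ 0.4815, -0.2765,  0.03  ]), array([32.5, 34.6]))
plunger (np.float64(1.4773749722379073), 120, array([328.52, 238.46]), array([ 0.438 , -0.3645,  0.053 ]), array([20.1, 21.6]))
ring (np.float64(0.5993560535689397), 108, array([226.93, 216.74]), array([ 0.4902, -0.105 ,  0.023 ]), array([39.5, 40.1]))
rollercap (np.float64(6.804930331001659), 90, array([158.29, 224.15]), array([0.4554, 0.0594, 0.083 ]), array([11.4, 11.8]))
col 360 [104 104 104  98  81  64  69  84  93  96  96  96  96  96  96  95  96  96
  95  95  95  95  96  95  95  95  91  81  67  70  91 103 106 107 106]
col 400 [104 104 105 105 103  89  69  70  85  94  97  97  96  96  96  96  96  96
  96  96  96  96  96  96  96  96  96  90  74  57  69  91 102 107 108]
col 440 [105 104 104 104 103 100  88  69  75  90  96  96  96  96  96  97  97  96
  97  97  97  97  96  97  97  97  96  97  94  80  57  68  92 104 107]
row 180 [ 96  96  96  96  96  96  96  96  96  96  96  96  96  96  96  96  96  97
  97  96  97  97  96  96  96  97  97  96  90  73  64  77 100 106 104 106
 115 118]
row 200 [ 94  96  96  95  95  96  96  96  96  96  96  96  95  96  96  96  96  96
  96  96  97  96  97  96  97  97  97  96  89  71  64  72  90 103 105 104
 112 115]
row 220 [ 95  96  96  96  95  95  96  96  96  96  96  96  96  96  96  96  96  96
  96  96  96  97  97  97  97  96  97  89  71  62  73  90  97 104 106 103
 104 105]
```

Run:
```python
from h import *
full=lambda p: np.array(p)/4+[150,170]-3/8
yaw=-.047; X=np.array([np.cos(yaw),np.sin(yaw)]);Y=np.array([-X[1],X[0]])
ring=np.array([.4902,-.105]); g=ring-.041*Y; print('guess from ring',g)
n=onz('top',full((400,236)),.032)[:2]; f=onz('top',full((400,156)),.011)[:2]; r=onz('top',full((459,200)),.015)[:2]
print('near,far,right rel. guess in jig axes',[(np.dot(p-g,X).round(4),np.dot(p-g,Y).round(4)) for p in(n,f,r)])
S=np.array([.4926,-.0702]); print('plate centre -> box guess in jig',(g-S)@X,(g-S)@Y,'pivot',(np.array([.4892,-.0349])-S)@X,(np.array([.4892,-.0349])-S)@Y)
s=read_state(); from scipy.spatial.transform import Rotation as R
print(R.from_rotvec(s['tcp_rot']).as_matrix().round(4))
```

```text
guess from ring [ 0.48827371 -0.14595472]
near,far,right rel. guess in jig axes [(np.float64(-0.0278), np.float64(-0.0206)), (np.float64(0.0286), np.float64(-0.0159)), (np.float64(0.0017), np.float64(-0.0569))]
plate centre -> box guess in jig -0.0007623517948255827 -0.07587432895040314 pivot -0.0050547346333826414 0.03510127715320458
[[ 9.687e-01  2.482e-01 -4.000e-04]
 [ 2.482e-01 -9.687e-01  2.000e-03]
 [ 1.000e-04 -2.000e-03 -1.000e+00]]
```

Request:
jog_arm:
  turn:
    - [0, 0, -0.106]
    - [0, 0, -0.106]
    - [0, 0, -0.106]
    - [0, 0, -0.106]
    - [0, 0, -0.106]
    - [0, 0, -0.106]
    - [0, 0, -0.106]
    - [0, 0, -0.106]
    - [0, 0, -0.106]
    - [0, 0, -0.106]
    - [0, 0, -0.106]
    - [0, 0, -0.107]
    - [0, 0, 0]
  delta_pos:
    - [0, 0, 0]
    - [0, 0, 0]
    - [0, 0, 0]
    - [0, 0, 0]
    - [0, 0, 0]
    - [0, 0, 0]
    - [0, 0, 0]
    - [0, 0, 0]
    - [0, 0, 0]
    - [0, 0, 0]
    - [0, 0, 0]
    - [0, 0, 0]
    - [0, 0, 0]
  gripper: [0.085, 0.085, 0.085, 0.085, 0.085, 0.085, 0.085, 0.085, 0.085, 0.085, 0.085, 0.085, 0.085]
  grip_force: 60

```text
time: 1.18
tool_pos: [0.1674, -0.6535, 0.2305]
tcp_rot: [-2.269, -2.171, -0.001]
wrist_force: [0.9, -0.4, -0.2]
width: 0.995
grip_force: 0.0
```

Request:
jog_arm:
  turn:
    - [0, 0, 0]
    - [0, 0, 0]
    - [0, 0, 0]
    - [0, 0, 0]
    - [0, 0, 0]
    - [0, 0, 0]
    - [0, 0, 0]
    - [0, 0, 0]
    - [0, 0, 0]
    - [0, 0, 0]
    - [0, 0, 0]
    - [0, 0, 0]
    - [0, 0, 0]
    - [0, 0, 0]
    - [0, 0, 0]
  delta_pos:
    - [0.0246, 0.0268, 0.006]
    - [0.0246, 0.0268, 0.006]
    - [0.0246, 0.0268, 0.006]
    - [0.0246, 0.0268, 0.006]
    - [0.0246, 0.0268, 0.006]
    - [0.0246, 0.0268, 0.006]
    - [0.0246, 0.0268, 0.006]
    - [0.0246, 0.0268, 0.006]
    - [0.0246, 0.0268, 0.006]
    - [0.0246, 0.0268, 0.006]
    - [0.0246, 0.0268, 0.006]
    - [0.0246, 0.0268, 0.006]
    - [0.0246, 0.0268, 0.006]
    - [0.0246, 0.0268, 0.006]
    - [0, 0, 0]
  gripper: [0.085, 0.085, 0.085, 0.085, 0.085, 0.085, 0.085, 0.085, 0.085, 0.085, 0.085, 0.085, 0.085, 0.085, 0.085]

```text
time: 2.43
tool_pos: [0.5621, -0.3224, 0.1455]
tcp_rot: [-2.27, -2.169, -0.004]
wrist_force: [-0.7, -0.2, 0.9]
width: 0.999
grip_force: 0.0
```

Request:
jog_arm:
  turn:
    - [0, 0, 0]
    - [0, 0, 0]
    - [0, 0, 0]
    - [0, 0, 0]
    - [0, 0, 0]
    - [0, 0, 0]
  delta_pos:
    - [-0.0043, -0.0032, 0.02]
    - [0, 0, 0.025]
    - [0, 0, 0.03]
    - [0, 0, 0.03]
    - [0, 0, 0.019]
    - [0, 0, 0]
  gripper: [0.085, 0.085, 0.085, 0.085, 0.085, 0.085]

```text
time: 2.93
tool_pos: [0.5506, -0.3292, 0.0174]
tcp_rot: [-2.268, -2.158, 0.004]
wrist_force: [-0.3, 0.7, -1.2]
width: 0.993
grip_force: 0.0
```

Run:
```python
from h import *
b=vision.read_camera('side')[:,:,::-1].copy(); s=read_state(); print(s['tool_pos'],s['tcp_rot'],s['wrist_force'])
t=vision.read_camera('top')[:,:,::-1].copy()
A=cv2.resize(b[120:260,200:345],(400,386),interpolation=cv2.INTER_CUBIC);B=cv2.resize(t[130:270,270:400],(360,386),interpolation=cv2.INTER_CUBIC)
cv2.imwrite('pics/grasp1.png',np.hstack([A,B]))
```

```text
[ 0.55224256 -0.33021008  0.02004439] [-2.2705172  -2.16141485  0.00265638] [ 0.82718869 -0.10509891 -0.64581901]
```

View pics/grasp1.png

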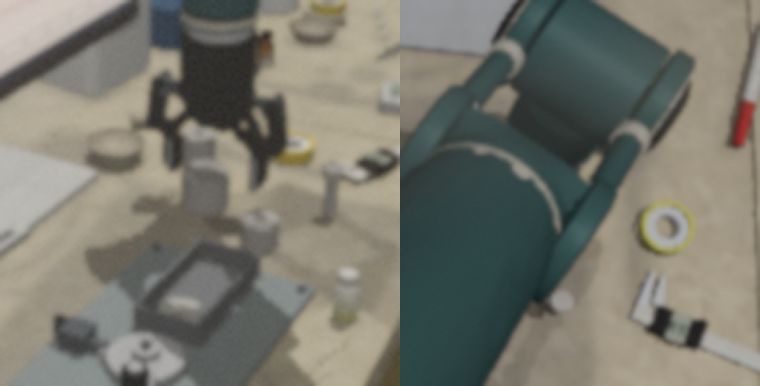

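The side view shows the open gripper straddling the 50 mm body, with one finger on either side and the body a little nearer the +x finger. The neighbouring pieces are clear. The readings wobble just after a motion, so I'll settle, recentre and close.

Request:
jog_arm:
  turn:
    - [0, 0, 0]
    - [0, 0, 0]
    - [0, 0, 0]
    - [0, 0, 0]
  delta_pos:
    - [0.004, 0.004, 0]
    - [0, 0, 0]
    - [0, 0, 0]
    - [0, 0, 0]
  gripper: [0.085, 0.085, 0.085, 0.085]

```text
time: 3.37
tool_pos: [0.5605, -0.3284, 0.0251]
tcp_rot: [2.271, 2.167, 0.001]
wrist_force: [0.5, 0.1, 0.1]
width: 0.996
grip_force: 0.0
```

Request:
jog_arm:
  turn:
    - [0, 0, 0]
    - [0, 0, 0]
    - [0, 0, 0]
    - [0, 0, 0]
    - [0, 0, 0]
    - [0, 0, 0]
    - [0, 0, 0]
    - [0, 0, 0]
  delta_pos:
    - [0, 0, 0]
    - [0, 0, 0]
    - [0, 0, 0]
    - [0, 0, 0]
    - [0, 0, 0]
    - [0, 0, 0]
    - [0, 0, 0]
    - [0, 0, 0]
  gripper: [0.06, 0.04, 0.04, 0.04, 0.04, 0.04, 0.04, 0.04]

```text
time: 4.03
tool_pos: [0.5599, -0.3282, 0.0241]
tcp_rot: [2.272, 2.168, 0.001]
wrist_force: [0.6, 0.0, 5.2]
width: 0.56
grip_force: 62.9
```

Request:
jog_arm:
  turn:
    - [0, 0, 0]
    - [0, 0, 0]
    - [0, 0, 0]
    - [0, 0, 0]
    - [0, 0, 0]
    - [0, 0, 0]
    - [0, 0, 0]
    - [0, 0, 0]
    - [0, 0, 0]
    - [0, 0, 0]
    - [0, 0, 0]
    - [0, 0, 0]
    - [0, 0, 0]
    - [0, 0, 0]
    - [0, 0, 0]
    - [0, 0, 0]
  delta_pos:
    - [0, 0, -0.01]
    - [0, 0, -0.02]
    - [0, 0, -0.025]
    - [0, 0, -0.01]
    - [0.01, -0.0055, 0]
    - [0.0225, -0.0124, 0]
    - [0.0275, -0.0152, 0]
    - [0.0275, -0.0152, 0]
    - [0.0275, -0.0152, 0]
    - [0.0201, -0.011, 0]
    - [0.01, -0.0055, 0]
    - [0, 0, 0]
    - [0, 0, 0]
    - [0, 0, 0]
    - [0, 0, 0]
    - [0, 0, 0]
  gripper: [0.04, 0.04, 0.04, 0.04, 0.04, 0.04, 0.04, 0.04, 0.04, 0.04, 0.04, 0.04, 0.04, 0.04, 0.04, 0.04]

```text
time: 5.37
tool_pos: [0.4868, -0.1801, 0.0884]
tcp_rot: [2.274, 2.167, 0.0]
wrist_force: [0.3, -0.3, -3.7]
width: 0.562
grip_force: 62.9
```

Run:
```python
from h import *
s=read_state(); print(s['tool_pos'],s['tcp_rot'],s['wrist_force'],s['width'])
b=vision.read_camera('side')[:,:,::-1].copy()
t=vision.read_camera('top')[:,:,::-1].copy()
cv2.imwrite('pics/side2r.png',b)
A=cv2.resize(b[150:260,200:310],(440,440),interpolation=cv2.INTER_CUBIC);B=cv2.resize(t[150:260,200:290],(360,440),interpolation=cv2.INTER_CUBIC)
def mark(X,c):
    p=(proj('side',X)-[200,150]+.5)*4; cv2.circle(A,tuple(p.astype(int)),2,c,-1)
c=np.array([.4884,-.1445]);x=np.array([.999,-.047]);y=np.array([.047,.999])
for i,j in[(1,1),(1,-1),(-1,1),(-1,-1)]: mark([*(c+i*.029*x+j*.063*y),.032],(255,255,0))
p=s['tool_pos']; zb=p[2]-.0243
for k in range(0,360,30): mark([p[0]+.025*np.cos(np.radians(k)),p[1]+.025*np.sin(np.radians(k)),zb],(0,0,255))
cv2.imwrite('pics/carry1.png',np.hstack([A,B]))
```

```text
[ 0.48683989 -0.18010335  0.08837614] [2.27354668e+00 2.16713763e+00 2.18274679e-04] [ 0.34525156 -0.28169545 -3.67701005] 0.561606679118423
```

View pics/carry1.png

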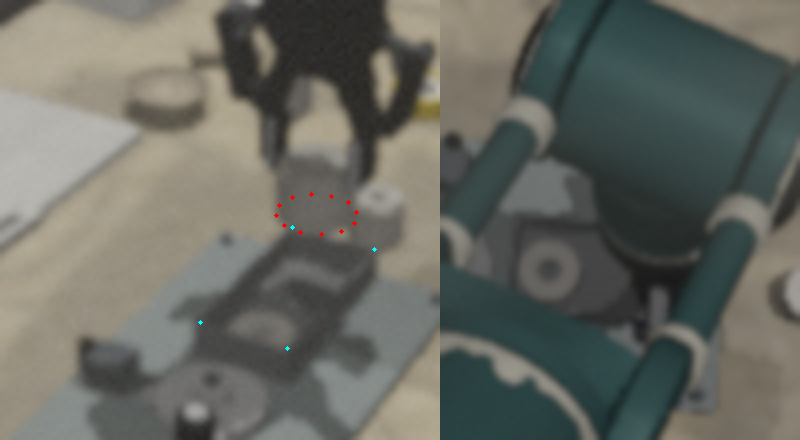

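The body hangs level over the -y end of the box, and its bottom rim (red) coincides with the picture. The marked box corners sit about 1–1.5 px high, which suggests the box is 2–3 mm further towards +y. I'll shift slightly and lower.

Request:
jog_arm:
  turn:
    - [0, 0, 0]
    - [0, 0, 0]
    - [0, 0, 0]
    - [0, 0, 0]
    - [0, 0, 0]
    - [0, 0, 0]
    - [0, 0, 0]
  delta_pos:
    - [0.0015, 0.0005, 0.005]
    - [0, 0, 0.012]
    - [0, 0, 0.012]
    - [0, 0, 0.01]
    - [0, 0, 0.005]
    - [0, 0, 0]
    - [0, 0, 0]
  gripper: [0.04, 0.04, 0.04, 0.04, 0.04, 0.04, 0.04]

```text
time: 6.05
tool_pos: [0.4861, -0.1774, 0.0433]
tcp_rot: [-2.272, -2.168, 0.001]
wrist_force: [1.0, -0.6, -3.5]
width: 0.562
grip_force: 62.9
```

Request:
jog_arm:
  turn:
    - [0, 0, 0]
    - [0, 0, 0]
    - [0, 0, 0]
    - [0, 0, 0]
  delta_pos:
    - [0, 0, 0.005]
    - [0, 0, 0.002]
    - [0, 0, 0]
    - [0, 0, 0]
  gripper: [0.04, 0.04, 0.04, 0.04]

```text
time: 6.38
tool_pos: [0.4868, -0.1777, 0.0374]
tcp_rot: [2.273, 2.169, 0.0]
wrist_force: [0.6, -0.4, -4.5]
width: 0.558
grip_force: 62.9
```

Request:
jog_arm:
  turn:
    - [0, 0, 0]
    - [0, 0, 0]
    - [0, 0, 0]
  delta_pos:
    - [0, 0, 0.002]
    - [0, 0, 0]
    - [0, 0, 0]
  gripper: [0.04, 0.04, 0.04]

```text
time: 6.63
tool_pos: [0.4867, -0.1776, 0.0353]
tcp_rot: [2.273, 2.169, 0.0]
wrist_force: [0.0, 0.5, -4.7]
width: 0.56
grip_force: 62.9
```

Request:
jog_arm:
  turn:
    - [0, 0, 0]
    - [0, 0, 0]
    - [0, 0, 0]
    - [0, 0, 0]
    - [0, 0, 0]
    - [0, 0, 0]
  delta_pos:
    - [0, 0, 0]
    - [0, 0, 0]
    - [0, 0, 0]
    - [0, 0, 0]
    - [0, 0, 0]
    - [0, 0, 0]
  gripper: [0.055, 0.065, 0.085, 0.085, 0.085, 0.085]

```text
time: 7.13
tool_pos: [0.487, -0.1778, 0.0356]
tcp_rot: [2.273, 2.168, 0.0]
wrist_force: [-0.2, 0.5, -0.2]
width: 0.993
grip_force: 0.0
```

Request:
jog_arm:
  turn:
    - [0, 0, 0]
    - [0, 0, 0]
    - [0, 0, 0]
    - [0, 0, 0]
    - [0, 0, 0]
    - [0, 0, 0]
    - [0, 0, 0]
    - [0, 0, 0]
    - [0, 0, 0]
    - [0, 0, 0]
    - [0, 0, 0]
    - [0, 0, 0]
    - [0, 0, 0]
    - [0, 0, 0]
    - [0, 0, 0]
    - [0, 0, 0]
  delta_pos:
    - [0, 0, -0.005]
    - [0, 0, -0.02]
    - [0, 0, -0.03]
    - [0, 0, -0.03]
    - [0, 0, -0.01]
    - [-0.0128, -0.0027, 0]
    - [-0.03, -0.0064, 0]
    - [-0.034, -0.0073, 0]
    - [-0.034, -0.0073, 0]
    - [-0.034, -0.0073, 0]
    - [-0.03, -0.0064, 0]
    - [-0.014, -0.0028, 0]
    - [0, 0, 0]
    - [0, 0, 0]
    - [0, 0, 0]
    - [0, 0, 0]
  gripper: [0.085, 0.085, 0.085, 0.085, 0.085, 0.085, 0.085, 0.085, 0.085, 0.085, 0.085, 0.085, 0.085, 0.085, 0.085, 0.085]

```text
time: 8.47
tool_pos: [0.4377, -0.3629, 0.1296]
tcp_rot: [-2.271, -2.169, -0.0]
wrist_force: [0.3, -1.1, -0.4]
width: 0.996
grip_force: 0.0
```

Run:
```python
from h import *
s=read_state(); print(s['tool_pos'],s['tcp_rot'])
b=vision.read_camera('side')[:,:,::-1].copy()
t=vision.read_camera('top')[:,:,::-1].copy()
cv2.imwrite('pics/top3r.png',t)
A=cv2.resize(b[150:260,220:330],(360,360),interpolation=cv2.INTER_CUBIC);B=cv2.resize(t[175:265,200:310],(440,360),interpolation=cv2.INTER_CUBIC)
cv2.imwrite('pics/c3.png',np.hstack([A,B]))
```

```text
[ 0.43766814 -0.36286062  0.1296129 ] [-2.27057897e+00 -2.16898861e+00 -3.67714869e-04]
```

View pics/c3.png

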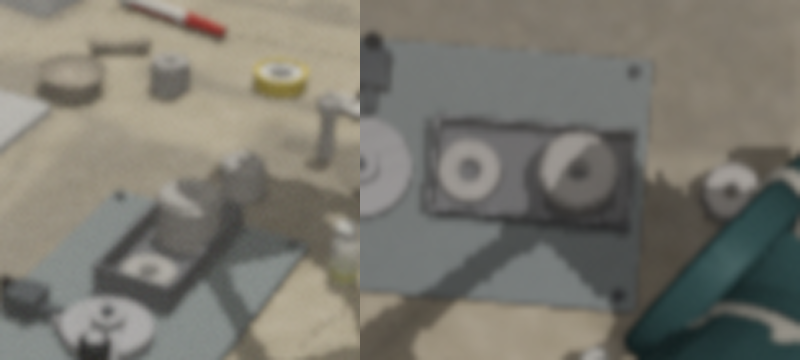

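The body stands upright in the box: its top is at crop (578,172), or full px (254.5,218), and the ring is at (469,169). There is a gap of about 38 crop px to the ring and a few mm to the -y wall.

Run:
```python
from h import *
t=cv2.imread('pics/top3r.png'); x=np.array([.999,-.047]);y=np.array([.047,.999]);c=np.array([.4885,-.1435])
for n,p,z in [('body',(578,172),.051),('bodyL',(538,172),.051),('bodyR',(618,172),.051),('ring',(469,169),.023),('ringR',(500,169),.023),('ringL',(438,169),.023)]:
    P=onz('top',((p[0]-360)/4+200-.4,p[1]/4+175-.4),z)[:2]; print(n,P.round(4),((P-c)@x).round(4),((P-c)@y).round(4))
g=cv2.resize(t,None,fx=4,fy=4,interpolation=cv2.INTER_CUBIC).mean(2)
for r in (130,172,205): 
    row=g[r+700-2:r+700+3,800+40:800+290].mean(0)[::4].astype(int); print(r,row)
```

```text
body [ 0.4853 -0.1758] -0.0017 -0.0324
bodyL [ 0.4845 -0.1504] -0.0037 -0.0071
bodyR [ 0.4862 -0.2012] 0.0004 -0.0578
ring [ 0.4899 -0.1048] -0.0004 0.0388
ringR [ 0.4906 -0.125 ] 0.0012 0.0186
ringL [ 0.4893 -0.0846] -0.002 0.0589
130 [123 119 117 117 117 113 100  87  86  91  90  94  99  99  99  99  99  96
  94  94  93  92  90  90  89  87  86  85  84  83  83  84  83  82  80  80
  82  83  82  80  82  86  90  92  96 100  99  96  94  95  96  93  92  92
  91  89  88  90  94 102 114 119 115]
172 [148 147 139 123 116 113  99  86  88 102 129 147 149 147 138 122 111 108
 105 104 123 144 151 151 141 118 105 108 109 109 105  90  78  75  83 107
 133 147 149 146 130 108  87  71  64  65  71  84  95 101 102 102 100  94
  83  73  68  61  63  73  84 102 125]
205 [112 116 118 118 113  97  87  91  95 101 106 108 105 100  97  97  94  91
  93  98 100 102 106 109 109 108 108 108 107 108 108 103  86  73  71  69
  60  54  55  60  66  72  78  81  84  83  79  75  72  66  59  54  53  56
  63  67  66  69  71  74  75  73  71]
```

Request:
jog_arm:
  turn:
    - [0, 0, 0]
    - [0, 0, 0]
    - [0, 0, 0]
    - [0, 0, 0]
    - [0, 0, 0]
    - [0, 0, 0]
    - [0, 0, 0]
  delta_pos:
    - [-0.0012, 0.0003, 0.012]
    - [0, 0, 0.025]
    - [0, 0, 0.03]
    - [0, 0, 0.02]
    - [0, 0, 0.0076]
    - [0, 0, 0]
    - [0, 0, 0]
  gripper: [0.085, 0.085, 0.07, 0.06, 0.05, 0.05, 0.05]

```text
time: 9.15
tool_pos: [0.4381, -0.3653, 0.0355]
tcp_rot: [-2.272, -2.169, 0.0]
wrist_force: [0.8, -0.8, 0.6]
width: 0.586
grip_force: 0.0
```

Run:
```python
from h import *
s=read_state(); print(s['tool_pos'],s['tcp_rot'],s['wrist_force'])
b=vision.read_camera('side')[:,:,::-1].copy()
A=cv2.resize(b[140:230,260:360],(600,540),interpolation=cv2.INTER_CUBIC)
cv2.imwrite('pics/c4.png',A)
```

```text
[ 0.43809937 -0.36528065  0.03552408] [-2.27201059e+00 -2.16892730e+00  6.97028948e-05] [ 0.84774307 -0.84459982  0.56709414]
```

View pics/c4.png

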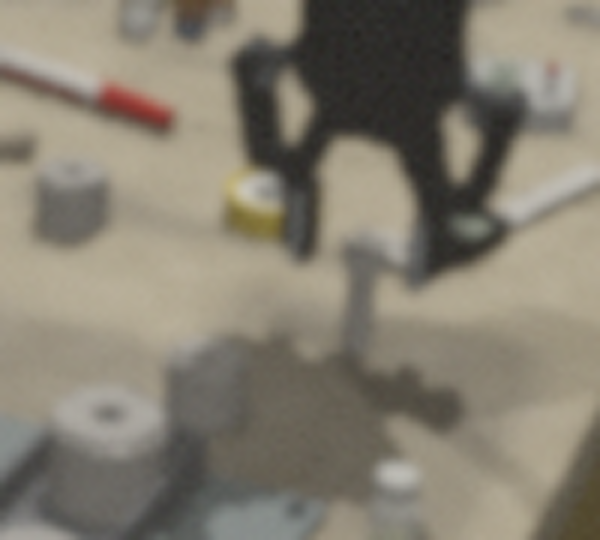

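The plunger head is at crop (363,248), midway between the fingertips at (303,250) and (423,275). The calipers and tape lie behind, clear of the fingers. I'll close now.

Request:
jog_arm:
  turn:
    - [0, 0, 0]
    - [0, 0, 0]
    - [0, 0, 0]
    - [0, 0, 0]
    - [0, 0, 0]
    - [0, 0, 0]
    - [0, 0, 0]
  delta_pos:
    - [0, 0, 0]
    - [0, 0, 0]
    - [0, 0, 0]
    - [0, 0, 0]
    - [0, 0, 0]
    - [0, 0, 0]
    - [0, 0, 0]
  gripper: [0.03, 0.01, 0.01, 0.01, 0.01, 0.01, 0.01]
  grip_force: 40

```text
time: 9.78
tool_pos: [0.4388, -0.3665, 0.0373]
tcp_rot: [2.271, 2.167, 0.0]
wrist_force: [-0.2, -0.0, 6.6]
width: 0.217
grip_force: 39.1
```

Request:
jog_arm:
  turn:
    - [0, 0, 0]
    - [0, 0, 0]
    - [0, 0, 0]
    - [0, 0, 0]
    - [0, 0, 0]
    - [0, 0, 0]
    - [0, 0, 0]
    - [0, 0, 0]
    - [0, 0, 0]
    - [0, 0, 0]
    - [0, 0, 0]
    - [0, 0, 0]
    - [0, 0, 0]
    - [0, 0, 0]
    - [0, 0, 0]
    - [0, 0, 0]
    - [0, 0, 0]
    - [0, 0, 0]
  delta_pos:
    - [0, 0, -0.01]
    - [0, 0, -0.02]
    - [0, 0, -0.025]
    - [0, 0, -0.02]
    - [0, 0, -0.01]
    - [0.012, 0.0026, 0]
    - [0.028, 0.0062, 0]
    - [0.034, 0.0075, 0]
    - [0.034, 0.0075, 0]
    - [0.034, 0.0075, 0]
    - [0.034, 0.0075, 0]
    - [0.034, 0.0075, 0]
    - [0.0161, 0.0036, 0]
    - [0.006, 0.0013, 0]
    - [0, 0, 0]
    - [0, 0, 0]
    - [0, 0, 0]
    - [0, 0, 0]
  gripper: [0.01, 0.01, 0.01, 0.01, 0.01, 0.01, 0.01, 0.01, 0.01, 0.01, 0.01, 0.01, 0.01, 0.01, 0.01, 0.01, 0.01, 0.01]

```text
time: 11.28
tool_pos: [0.4996, -0.1371, 0.1204]
tcp_rot: [-2.274, -2.167, 0.001]
wrist_force: [0.1, -0.3, 0.1]
width: 0.222
grip_force: 39.3
```

Run:
```python
from h import *
s=read_state(); print(s['tool_pos'],s['tcp_rot'],s['wrist_force'],s['width'])
b=vision.read_camera('side')[:,:,::-1].copy()
A=cv2.resize(b[150:270,210:320],(660,720),interpolation=cv2.INTER_CUBIC)
def mark(X,c):
    p=(proj('side',X)-[210,150]+.5)*6; cv2.circle(A,tuple(p.astype(int)),3,c,-1)
p=s['tool_pos']; z0=p[2]-.0365
for dz in (0,.053): mark([p[0],p[1],z0+dz],(0,0,255))
mark([p[0],p[1],.011],(0,255,0))
mark([.486,-.1765,.051],(255,0,255)); mark([.490,-.105,.023],(255,0,255))
cv2.imwrite('pics/c5.png',A[100:700])
```

```text
[ 0.49958486 -0.13712602  0.12038205] [-2.27443361e+00 -2.16672204e+00  7.25655844e-04] [ 0.11661207 -0.27317498  0.05456198] 0.22204008422725668
```

View pics/c5.png

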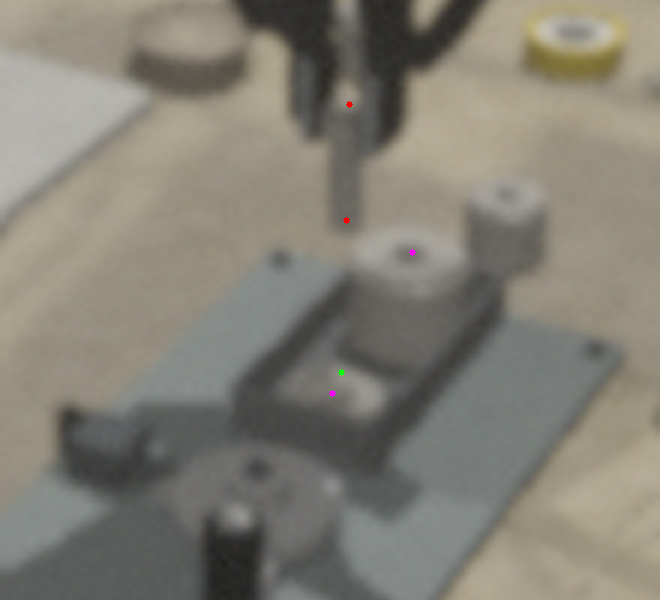

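The plunger hangs upright, from head at about (349,104) to foot at (343,230) in the crop. It is over the gap between the body's top (411,262) and the ring (335,393). I'll lower it.

Request:
jog_arm:
  turn:
    - [0, 0, 0]
    - [0, 0, 0]
    - [0, 0, 0]
    - [0, 0, 0]
    - [0, 0, 0]
    - [0, 0, 0]
    - [0, 0, 0]
    - [0, 0, 0]
  delta_pos:
    - [0, 0.001, 0.01]
    - [0, 0, 0.015]
    - [0, 0, 0.015]
    - [0, 0, 0.01]
    - [0, 0, 0.008]
    - [0, 0, 0.006]
    - [0, 0, 0]
    - [0, 0, 0]
  gripper: [0.01, 0.01, 0.01, 0.01, 0.01, 0.01, 0.01, 0.01]

```text
time: 12.0
tool_pos: [0.501, -0.1363, 0.0565]
tcp_rot: [-2.273, -2.168, 0.0]
wrist_force: [0.6, -1.1, -0.6]
width: 0.22
grip_force: 39.3
```

Request:
jog_arm:
  turn:
    - [0, 0, 0]
    - [0, 0, 0]
    - [0, 0, 0]
    - [0, 0, 0]
  delta_pos:
    - [0, 0, 0.005]
    - [0, 0, 0.0015]
    - [0, 0, 0]
    - [0, 0, 0]
  gripper: [0.01, 0.01, 0.01, 0.01]

```text
time: 12.33
tool_pos: [0.5011, -0.1362, 0.0504]
tcp_rot: [2.273, 2.169, 0.0]
wrist_force: [-0.2, -0.1, -1.0]
width: 0.224
grip_force: 39.3
```

Request:
jog_arm:
  turn:
    - [0, 0, 0]
    - [0, 0, 0]
    - [0, 0, 0]
  delta_pos:
    - [0, 0, 0.0015]
    - [0, 0, 0]
    - [0, 0, 0]
  gripper: [0.01, 0.01, 0.01]

```text
time: 12.58
tool_pos: [0.501, -0.1362, 0.0487]
tcp_rot: [2.273, 2.169, 0.0]
wrist_force: [0.1, 0.0, -1.0]
width: 0.219
grip_force: 39.3
```

Request:
jog_arm:
  turn:
    - [0, 0, 0]
    - [0, 0, 0]
    - [0, 0, 0]
  delta_pos:
    - [0, 0, 0.001]
    - [0, 0, 0]
    - [0, 0, 0]
  gripper: [0.01, 0.01, 0.01]

```text
time: 12.83
tool_pos: [0.5013, -0.1363, 0.0484]
tcp_rot: [2.273, 2.168, 0.0]
wrist_force: [-2.1, 0.0, 4.5]
width: 0.224
grip_force: 40.0
```

Request:
jog_arm:
  turn:
    - [0, 0, 0]
    - [0, 0, 0]
    - [0, 0, 0]
    - [0, 0, 0]
    - [0, 0, 0]
    - [0, 0, 0]
    - [0, 0, 0]
    - [0, 0, 0]
    - [0, 0, 0]
    - [0, 0, 0]
    - [0, 0, 0]
    - [0, 0, 0]
    - [0, 0, 0]
  delta_pos:
    - [0, 0, 0]
    - [0, 0, 0]
    - [0, 0, 0]
    - [0, 0, 0]
    - [0, 0, -0.005]
    - [0, 0, -0.02]
    - [0, 0, -0.03]
    - [0, 0, -0.03]
    - [0.01, 0, -0.015]
    - [0.025, 0, 0]
    - [0.025, 0, 0]
    - [0.01, 0, 0]
    - [0, 0, 0]
  gripper: [0.025, 0.035, 0.045, 0.05, 0.05, 0.05, 0.05, 0.05, 0.06, 0.06, 0.06, 0.06, 0.06]

```text
time: 13.92
tool_pos: [0.5042, -0.0646, 0.1479]
tcp_rot: [-2.27, -2.171, -0.001]
wrist_force: [0.1, -0.2, -0.4]
width: 0.705
grip_force: 0.0
```

Run:
```python
from h import *
s=read_state(); print(s['tool_pos'],s['tcp_rot'],s['wrist_force'],s['width'])
b=vision.read_camera('side')[:,:,::-1].copy(); t=vision.read_camera('top')[:,:,::-1].copy()
A=cv2.resize(b[170:280,190:300],(440,440),interpolation=cv2.INTER_CUBIC);B=cv2.resize(t[170:280,150:240],(360,440),interpolation=cv2.INTER_CUBIC)
cv2.imwrite('pics/c6.png',np.hstack([A,B]))
```

```text
[ 0.50419857 -0.06462711  0.14790123] [-2.27012168e+00 -2.17149032e+00 -5.01966999e-04] [ 0.06292516 -0.22678202 -0.39840839] 0.7054943259878038
```

View pics/c6.png

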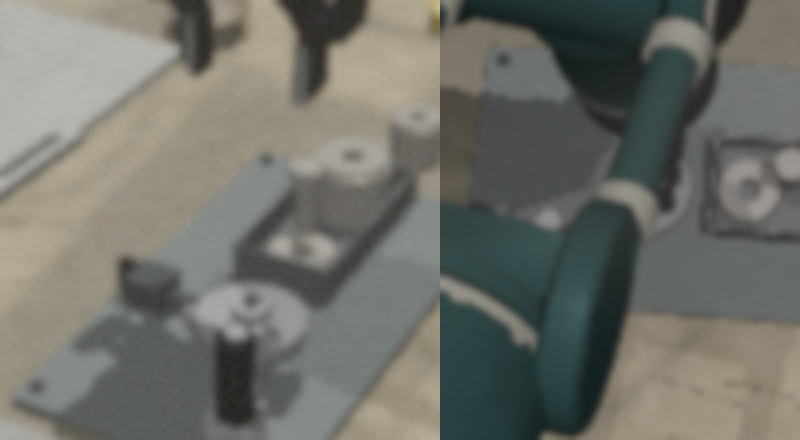

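Both parts stand upright in the box beside the ring, with the plunger at (305,190) and the body at (352,170) in the left half. The roller top at (234,333) is at rest. The measured roller position (0.4554, 0.0594) agrees with pivot + 100 mm at 0.4 rad, (0.4546, 0.0589). Next I'll straddle the roller.

Request:
jog_arm:
  turn:
    - [0, 0, 0]
    - [0, 0, 0]
    - [0, 0, 0]
    - [0, 0, 0]
    - [0, 0, 0]
    - [0, 0, 0]
    - [0, 0, 0]
    - [0, 0, 0]
    - [0, 0, 0]
  delta_pos:
    - [0.012, -0.0055, 0]
    - [0.025, -0.0114, 0]
    - [0.03, -0.0138, 0]
    - [0.03, -0.0138, 0]
    - [0.018, -0.0082, 0]
    - [0.0061, -0.0027, 0]
    - [0, 0, 0]
    - [0, 0, 0]
    - [0, 0, 0]
  gripper: [0.085, 0.085, 0.085, 0.085, 0.085, 0.085, 0.085, 0.085, 0.085]

```text
time: 14.77
tool_pos: [0.4551, 0.0564, 0.1477]
tcp_rot: [2.273, 2.167, -0.0]
wrist_force: [0.9, -0.2, 0.1]
width: 0.997
grip_force: 0.0
```

Run:
```python
from h import *
# two-view check of roller top: top px from crop (37,219), side px from c6 (234,333)
a,da=ray('top',(150+37/4-.4,170+219/4-.4)); b,db=ray('side',(190+234/4-.4,170+333/4-.4))
k=np.linalg.lstsq(np.c_[da,-db],b-a,rcond=None)[0]; print((a+da*k[0]).round(4),(b+db*k[1]).round(4)); print(read_state()['tool_pos'])
```

```text
[0.4555 0.0587 0.0798] [0.4565 0.059  0.08  ]
[0.45512676 0.05640489 0.14773502]
```

Request:
jog_arm:
  turn:
    - [0, 0, 0]
    - [0, 0, 0]
    - [0, 0, 0]
    - [0, 0, 0]
    - [0, 0, 0]
    - [0, 0, 0]
    - [0, 0, 0]
    - [0, 0, 0]
  delta_pos:
    - [0.0025, 0, 0.01]
    - [0, 0, 0.02]
    - [0, 0, 0.02]
    - [0, 0, 0.025]
    - [0, 0, 0.02]
    - [0, 0, 0.011]
    - [0, 0, 0]
    - [0, 0, 0]
  gripper: [0.085, 0.085, 0.085, 0.085, 0.085, 0.085, 0.085, 0.085]

```text
time: 15.43
tool_pos: [0.4544, 0.0593, 0.041]
tcp_rot: [-2.273, -2.167, 0.002]
wrist_force: [-0.2, -0.7, -0.5]
width: 0.997
grip_force: 0.0
```

Request:
jog_arm:
  turn:
    - [0, 0, 0]
    - [0, 0, 0]
    - [0, 0, 0]
    - [0, 0, 0]
    - [0, 0, 0]
    - [0, 0, 0]
    - [0, 0, 0]
    - [0, 0, 0]
    - [0, 0, 0]
  delta_pos:
    - [0, 0, 0]
    - [0, 0, 0]
    - [0, 0, 0]
    - [0, 0, 0]
    - [0, 0, 0]
    - [0, 0, 0]
    - [0, 0, 0]
    - [0, 0, 0]
    - [0, 0, 0]
  gripper: [0.06, 0.04, 0.03, 0.015, 0.015, 0.015, 0.015, 0.015, 0.015]
  grip_force: 25

```text
time: 16.18
tool_pos: [0.455, 0.0599, 0.0424]
tcp_rot: [2.273, 2.169, 0.001]
wrist_force: [-3.0, -0.3, 6.1]
width: 0.252
grip_force: 26.3
```

Request:
jog_arm:
  turn:
    - [0, 0, 0]
    - [0, 0, 0]
    - [0, 0, 0]
    - [0, 0, 0]
    - [0, 0, 0]
    - [0, 0, 0]
    - [0, 0, 0]
    - [0, 0, 0]
    - [0, 0, 0]
    - [0, 0, 0]
    - [0, 0, 0]
    - [0, 0, 0]
    - [0, 0, 0]
    - [0, 0, 0]
    - [0, 0, 0]
    - [0, 0, 0]
  delta_pos:
    - [0.0018, 0.0047, 0]
    - [0.0016, 0.0047, 0]
    - [0.0014, 0.0048, 0]
    - [0.0011, 0.0049, 0]
    - [0.0009, 0.0049, 0]
    - [0.0006, 0.005, 0]
    - [0.0004, 0.005, 0]
    - [0.0001, 0.005, 0]
    - [-0.0001, 0.005, 0]
    - [-0.0004, 0.005, 0]
    - [-0.0006, 0.005, 0]
    - [-0.0009, 0.0049, 0]
    - [0, 0, 0]
    - [0, 0, 0]
    - [0, 0, 0]
    - [0, 0, 0]
  gripper: [0.015, 0.015, 0.015, 0.015, 0.015, 0.015, 0.015, 0.015, 0.015, 0.015, 0.015, 0.015, 0.015, 0.015, 0.015, 0.015]

```text
time: 17.52
tool_pos: [0.5115, 0.0652, 0.0416]
tcp_rot: [-2.271, -2.162, 0.001]
wrist_force: [-6.7, 8.4, 7.4]
width: 0.25
grip_force: 26.7
```

Run:
```python
from h import *
s=read_state(); print({k:s[k] for k in('time','tool_pos','wrist_force','width','grip_force','joint_vel')})
d=s['tool_pos'][:2]-np.array([.4892,-.0349]); print('radius',np.linalg.norm(d),'theta',.4-.047+np.arctan2(d[0],d[1]))
b=vision.read_camera('side')[:,:,::-1].copy(); t=vision.read_camera('top')[:,:,::-1].copy(); o=cv2.imread('pics/side0.png')
# unchanged-ness of bystanders in side view: mean abs change round each
for n,X in [('vial',(.366,-.19,.02)),('tape',tuple(onz('top',(365.5,212.5),.016))),('mortar',tuple(onz('top',(331,149),.02)))]:
    u,v=proj('side',X).astype(int); print(n,np.abs(b[v-10:v+10,u-10:u+10].astype(int)-o[v-10:v+10,u-10:u+10]).mean().round(1))
```

```text
{'time': 17.5167, 'tool_pos': array([0.51151392, 0.06520847, 0.04159582]), 'wrist_force': array([-6.69691338,  8.38887941,  7.37103869]), 'width': 0.25030124648105617, 'grip_force': 26.737073957920074, 'joint_vel': array([ 0.00143773, -0.00048845,  0.00057703,  0.00027717,  0.00043233,
       -0.0005275 ])}
radius 0.10256518653133433 theta 0.5723122708996728
vial 9.4
tape 9.4
mortar 31.0
```

```bash
python3 -c "
from workcell import ticket
print(ticket.finish_job())"
```

```text
the job is handed in; nothing more can be done
None
```

The body and plunger stand upright in the box beside the ring and are let go. The gripper holds the tensioner arm at about 0.57 rad, past the click by position and force (the pawl itself was not looked at), and the job is handed in; no verdict came back.

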